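# Lock a steel box with a curved pin

### The arm

A 6-joint arm with a two-finger parallel gripper is mounted at the origin on the work surface; the furniture and walls round the work are solid. World frame = base frame: x ahead of the robot, y to its left, z up, the work surface at z = 0. Lengths are in m, angles in degrees, forces in N, time in s.
With the tool pointing down it reaches from about 0.325 to 0.875 m from the base axis. Payload 4.4 kg.
Tool frame: the origin (TCP) lies at the centre of the arm's flange, where the gripper is bolted on; the fingertips stand 173 mm ahead of it and the grasp point (between the pads) lies 155 mm ahead of it; z points along the fingers, y is the direction in which the jaws open and shut (so a half turn about z gives the same grasp; the last joint's range is limited). The gripper opens to 85 mm and grips with 20 to 120 N. Pads are 22 mm wide; open, the fingers measure 114 mm over their backs; the gripper's body (76 mm by 85 mm) begins 54 mm behind the grasp point. The pads swing forward as they close: fully open they stand 13 mm farther back than shut.
Start: joints at [-79.842, 11.837, 88.321, -0, 79.842, -8.623], TCP at [0.185, -0.544, 0.405] pointing down, gripper open.
Joint ranges: [-156.59, 156.59], [-49.26, 127.26], [12.9, 141.05], [-63.56, 243.56], [4.71, 150.69], [-161.64, 161.64]. Speed limits (degrees/s): [159.86, 159.86, 180, 180, 180, 180].

### API

Orientations are given as [roll, pitch, yaw] about the fixed x, y, z axes, in that order (R = Rz(yaw) Ry(pitch) Rx(roll)).
In Python, from bench import env, readout, viewer, ticket gives the robot as it stands. Calls block until the motion is done:
- env.reach(position, orientation): joint-space move of the TCP to a pose.
- env.move_l(position, orientation=None, speed=0.15, threshold=None): straight line of the TCP; orientation=None keeps the orientation; speed is the mean speed in m/s. With threshold (N) it stops when the force on the tool has changed by that much, and returns True; else False.
- env.movej(angles): joint-space move.
- env.let_go() and env.clamp(squeeze=None): open the fingers fully, or close them until they stop; squeeze is the grip in N (None keeps the last).
- env.wait(seconds).
- env.inverse_kinematics(position, orientation): joint angles nearest the present ones, or None.
- readout.state(): the state.
- viewer.camera(name): name is "scene" or "top" or "wrist"; returns a dict with "image" (400x640x3 uint8, blue, green, red), "intrinsics" (3x3 intrinsics, pixels), "k1" (the pictures are not rectified: a ray, as slopes to the right and down, at radius r is drawn at 1 + k1 r^2 times it, then the intrinsics apply), "R" (3x3) and "t" (3): a world point X has camera coordinates R X + t. Camera axes: x right, y down, z forward; pixel columns grow to the right and rows downward; lengths in m; the calibration is good to about 2 mm. A picture is of the moment at which its call begins. There is no depth.
A pose or a line that the arm cannot do raises env.MotionError and nothing moves.
- ticket.hand_in(): hands the job in, once; it reports no verdict.
Trained networks look in the newest picture that a camera, given by its name, has taken for a name from the list of things; names that differ only in an ending like _2 or _b are one class to them, and where a whole thing is asked for, a point or a joint stands for the part that bears it (a point fixed in the world has none). Each returns a list of dicts, best first, with "score" (0 to 1); they miss things now and then, are a little off and sometimes report something else, mostly with a low value. They report only what shows in the picture. A call takes as long as a camera call.
- viewer.boxes_of(camera, target): "rect" ([left, top, width, height] in pixels, round what is visible of it).
- viewer.landmark_of(camera, target): "uv" ([column, row] in pixels: a listed point, or the origin of a listed thing).
The state is a dict: "time": time; "joints": joint angles; "joint_vel": joint speeds; "effort": joint torques, N m; "position": TCP position; "tool_rot": TCP orientation; "wrist_force": force on the tool from outside, world axes, zero at the start; "wrist_torque": the same for the moment, N m; "grip_width": opening from 0.0 (shut) to 1.0 (fully open).
Only numpy, scipy, OpenCV 4.12 (cv2) and the standard library are available. Lean on these libraries where they do the work, as an engineer would, in place of code of your own. Each camera call takes 0.05 s, during which the arm holds its last target. There are 200 camera calls.

### The job

Lock the shut steel box: pick up the loose bent pin by its red handle, turn its curved rod along its own arc through the staple on the lid and on into the dark keeper, until the tip presses on the stop hidden in there, and keep that up for a moment (about 6 N; 20 N on keeper or staple is too much). Leave the pin lying flat on the lid, its tip still at the stop, let go, and do not disturb the other things on the table.

Things in the scene. Friction and masses are not known exactly. Their poses are not given: they have to be found in the camera images.
- lock_box: Fixed blue steel box, flat grey lid shut and immovable, 156 x 166 x 60 mm (x, y, z): lid top 60 mm above the table. Origin: centre of its underside; z up; its place and yaw vary. The staple stands on the lid, 25 mm along the box's +x from the lid's centre. Box and staple are rigid.
- staple_eye (a point): Middle of the opening of the fixed steel staple, 3.5 mm above the lid. Axes as the box's: x across the opening, y along the passage, z up. Thread the pin from the -y side towards +y with its arc centre on the -x side, 48 mm from here, turning by positive yaw; home, the pin has this point's yaw within 0.19 rad and lies wholly on the lid.
- bent_pin: Loose pin, about 90 g, lying flat: a 7 mm steel rod bent to an arc, and an upright red handle at one end. Origin: centre of the arc, on the underside; z up. Rod centre line: radius 48 mm, 3.5 mm up, from (48, 0) mm 72 degrees counter-clockwise from above to the tip. Handle 12 x 26 mm (x, y), 46 mm high, centred at (48, -28) mm: pinch it across its 12 mm (x).
- keeper: Fixed dark steel housing on the lid that takes the pin's tip after the staple: 22 x 39 x 15 mm, 16 mm wide and 12 mm high inside, open only at its mouth, 14 mm to this body's -y. Origin on the lid where the tip lies with the pin at the staple's yaw; y along the arc there (into the housing), x away from the arc's centre. Inside, a rigid rubber-black stop (stop_pad) ends the tip's way.
- keeper_tip (a point): Point 3.5 mm above the keeper's origin: where the tip's centre lies with the stop set midway. The hidden stop is set differently on each box, up to 9 mm (0.19 rad of pin turn) either way; no listed pose shows it. Creep and feel for it: about 4 N along the keeper's -y, or 0.3 N m against the turn, which shows even when the staple shares the load.
- pin_root (a point): Start of the arc, at (48, 0, 3.5) mm in the pin's frame, axes as the pin's; the rod runs straight from here back to the handle. Home, it lies within 9 mm of staple_eye along y.
- pin_tip (a point): Centre of the rounded end of the rod, at (14.8, 45.7, 3.5) mm in the pin's frame; the rod ends 3.5 mm beyond it. On the stop it is 8 mm from the centre of stop_pad (a block 13 x 8 x 10 mm).
- staple: The fixed staple: an arch of round bar 7 mm thick, 24 mm wide and 18 mm high over all; its upright opening is 10 mm wide (along x) and 11 mm high above the lid, leaving the rod 1.5 mm of play either side. Origin on the lid, 3.5 mm under staple_eye.
- ribbon_yellow: Bystander: yellow ribbon roll, 55 mm across, 32 mm high; origin under its centre.
- iron_weight: Bystander: black iron weight with a knob, 52 mm across, 50 mm high; origin under its centre.
- marker_pen: Bystander: white marker pen with a black cap, 135 mm long, 17 mm thick; origin under its centre.
- tape_roll: Bystander: roll of brown tape, 94 mm across, 48 mm high; origin under its centre.

How it is judged:
By the outcome, as a careful person would: the job done as asked, in the order asked, and still so for the second after the job is handed in, with the robot touching nothing.
It also fails if it takes over 69 s, if anything falls off the work surface, if the arm or the gripper's body presses on something with over 40 N, if the wrist force passes 120 N, or if a joint passes its speed limit or range.

## Working session

There is one attempt and no reset: what is moved stays moved. The work goes in short steps, each a Python script; the robot and the scene stay as the last script left them, time stands still between calls to the robot, and variables do not carry over. Pictures are saved under pics/ and viewed, on a budget of 10 in all, crops included, one or two more only if the job needs it, and the job is handed in when it is done.

```bash
ls; mkdir -p pics; python3 - <<'E'
from bench import env, readout, viewer, ticket
import cv2
s=readout.state(); print({k:s[k] for k in s})
for c in ["scene","top"]:
    d=viewer.camera(c); cv2.imwrite(f"pics/{c}0.png",d["image"]); print(c,d["intrinsics"],d["k1"],d["R"],d["t"])
    for n in ["lock_box","staple_eye","staple","keeper","keeper_tip","bent_pin","pin_root","pin_tip","ribbon_yellow","iron_weight","marker_pen","tape_roll"]:
        r=viewer.landmark_of(c,n)
        print(n,[( [round(float(v),1) for v in x["uv"]],round(x["score"],2)) for x in r[:3]])
print(readout.state()["time"])
E
```

```text
pics
{'time': 0.0, 'joints': array([-7.98414787e+01,  1.18833274e+01,  8.84068362e+01, -1.61334496e-03,
        7.98412066e+01, -8.62459482e+00]), 'joint_vel': array([-0.03454949, -0.04708318,  0.05102449, -0.01263614, -0.03335347,
       -0.06026522]), 'effort': array([-1.05365925e-03, -3.83030498e+01, -2.91599536e+01, -3.13678293e-04,
        1.04271391e-02, -8.53156223e-06]), 'position': array([ 0.1850456 , -0.54401257,  0.40351758]), 'tool_rot': array([-1.79869877e+02, -1.81307848e-02,  1.87833819e+01]), 'wrist_force': array([ 0.42172696, -0.17143843, -0.78370672]), 'wrist_torque': array([0.02147038, 0.04319843, 0.01505876]), 'grip_width': 1.0039590922344492}
scene [[448.00056731   0.         314.2147971 ]
 [  0.         448.00056731 202.51018997]
 [  0.           0.           1.        ]] -0.059006873651479344 [[ 0.90039449 -0.4350403   0.00544886]
 [-0.23105056 -0.48873786 -0.84127935]
 [ 0.36865349  0.75622433 -0.54057318]] [-0.52621534  0.28403181  0.65685557]
lock_box [([253.6, 221.0], 0.89), ([257.9, 196.0], 0.45)]
staple_eye [([354.5, 273.4], 0.61), ([260.4, 197.4], 0.57)]
[... 475 characters left out ...]
        478.18610681 195.67377257]
 [  0.           0.           1.        ]] -0.016984513683254227 [[-0.0106936  -0.99992797 -0.00544951]
 [-0.99102597  0.01132426 -0.13318891]
 [ 0.13324103  0.00397634 -0.99107569]] [0.13681834 0.64219182 1.33286558]
lock_box [([278.8, 239.0], 0.55)]
staple_eye [([281.2, 221.3], 0.55)]
staple [([276.9, 222.2], 0.42)]
keeper [([263.5, 241.0], 0.66)]
keeper_tip [([264.9, 239.8], 0.61)]
bent_pin []
pin_root [([381.2, 203.2], 0.61)]
pin_tip [([365.1, 188.9], 0.57), ([265.5, 239.2], 0.53)]
ribbon_yellow [([273.1, 174.2], 0.61)]
iron_weight [([419.2, 187.2], 0.82), ([270.1, 241.0], 0.66)]
marker_pen [([338.6, 160.8], 0.66)]
tape_roll [([214.7, 192.0], 0.84)]
1.3
```

View both.

```bash
cat > h.py <<'E'
import numpy as np, cv2
from bench import env, readout, viewer, ticket
def und(d,uv):
    K=d["intrinsics"]; q=(np.array(uv,float)-K[:2,2])/K[0,0]; p=q.copy()
    for _ in range(20): p=q/(1+d["k1"]*(p@p))
    return p
def ground(d,uv,z):
    R,t=np.array(d["R"]),np.array(d["t"]); p=und(d,uv)
    r=R.T@np.array([*p,1]); c=-R.T@t
    return c+r*(z-c[2])/r[2]
def proj(d,X):
    X=np.atleast_2d(X); c=X@np.array(d["R"]).T+np.array(d["t"]); p=c[:,:2]/c[:,2:]
    p=p*(1+d["k1"]*(p**2).sum(1,keepdims=True)); K=d["intrinsics"]
    return p*K[0,0]+K[:2,2]
E
python3 - <<'E'
from h import *
a=cv2.imread("pics/scene0.png"); b=cv2.imread("pics/top0.png")
cv2.imwrite("pics/scene0c.png",cv2.resize(a[140:360,200:460],None,fx=3,fy=2.7))
cv2.imwrite("pics/top0c.png",cv2.resize(b[130:310,190:450],None,fx=3,fy=3,interpolation=cv2.INTER_CUBIC))
d=viewer.camera("top")
for n,uv,z in [("box",[278.8,239],0),("eye",[281.2,221.3],.0635),("keeper",[264.9,239.8],.0635),("root",[381.2,203.2],.0035),("tip",[365.1,188.9],.0035)]: print(n,ground(d,uv,z))
d=viewer.camera("scene")
for n,uv,z in [("box",[253.6,221],0),("eye",[260.4,197.4],.0635),("keeper",[238,189.6],.0635),("pin",[333,274.5],0),("tip",[353.2,273.4],.0035)]: print(n,ground(d,uv,z))
E
```

```text
box [0.52239848 0.23900779 0.        ]
eye [0.56923453 0.22703279 0.0635    ]
keeper [0.51777532 0.27281887 0.0635    ]
root [ 0.62436823 -0.06396903  0.0035    ]
tip [ 0.66761363 -0.01745748  0.0035    ]
box [0.54298434 0.23685638 0.        ]
eye [0.56119257 0.22998269 0.0635    ]
keeper [0.52609206 0.28405422 0.0635    ]
pin [ 0.62346358 -0.00448427  0.        ]
tip [ 0.65898742 -0.02222595  0.0035    ]
```

View pics/scene0c.png

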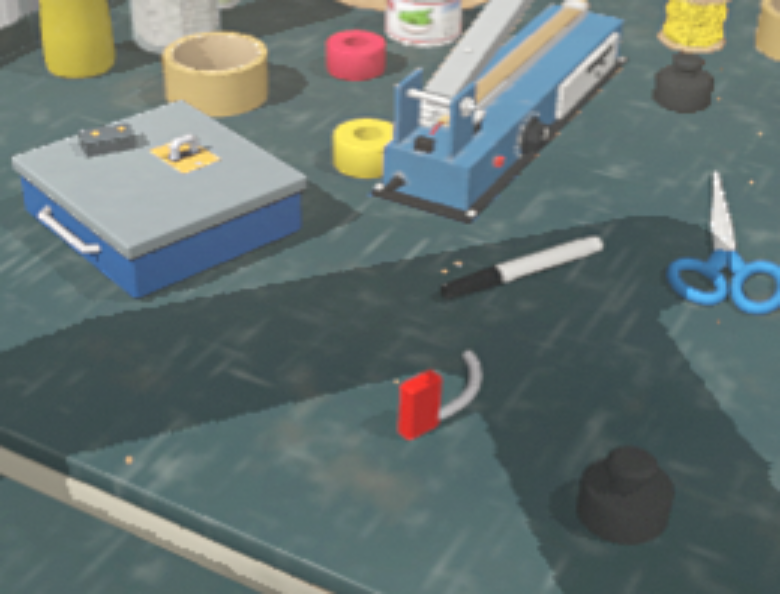

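View pics/top0c.png

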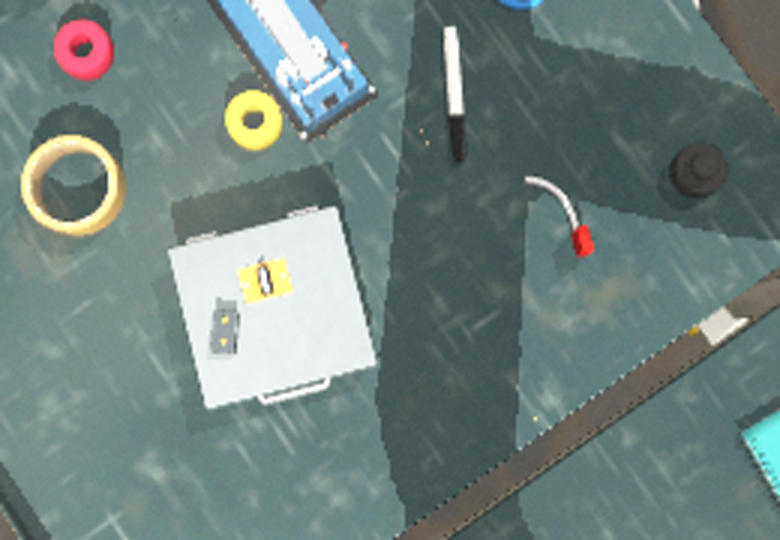

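```bash
python3 - <<'E'
from h import *
d=viewer.camera("top")
b=cv2.imread("pics/top0.png")
f=lambda u,v:[190+u/3,130+v/3]
C=[ground(d,f(*c),.06)[:2] for c in [(169,249),(337,207),(376,364),(207,408)]]
print("corners",C,"centre",np.mean(C,0)); e=C[0]+C[1]-C[2]-C[3]; print("yaw",np.degrees(np.arctan2(e[1],e[0])))
tip=ground(d,f(527,180),.0035); hd=ground(d,f(586,233),.046); print("tip",tip,"handle",hd)
# red blob
m=(b[...,2]>150)&(b[...,1]<70)&(b[...,0]<70); ys,xs=np.nonzero(m); k=(abs(xs-384)<15)&(abs(ys-210)<15); print(xs[k].min(),xs[k].max(),ys[k].min(),ys[k].max())
v=(tip-hd)[:2]; th=np.degrees(np.arctan2(v[1],v[0])-np.arctan2(45.7+28,14.8-48)); print("pin yaw",th,np.hypot(*v))
c,s=np.cos(np.radians(13.4)),np.sin(np.radians(13.4))
ctr=np.mean(C,0)+np.array([c,s])*(.025-.048)
for off in (90,-90):
  for g in (th,):
    print(off,"pick",env.inverse_kinematics([hd[0],hd[1],.185],[180,0,th+off]))
  for g in range(-80,31,20):
    G=np.radians(g); p=ctr+np.array([[np.cos(G),-np.sin(G)],[np.sin(G),np.cos(G)]])@[.048,-.03]
    q=env.inverse_kinematics([*p,.245],[180,0,g+off]); print(off,g,p,None if q is None else np.round(q,0))
E
```

```text
corners [array([0.5941517 , 0.32608491]), array([0.63231947, 0.16716462]), array([0.48421159, 0.13181095]), array([0.4451844 , 0.28947148])] centre [0.53896679 0.22863299]
yaw 13.617681945292802
tip [ 0.66429733 -0.0190566   0.0035    ] handle [ 0.6064003  -0.06972481  0.046     ]
381 386 205 214
pin yaw -73.05978751725102 0.07693719794965176
90 pick [-1.46775905e+01  3.06824568e+01  9.16025006e+01 -2.54444375e-14
  5.77150426e+01  5.83821970e+01]
90 -80 [0.49538383 0.17082257] [ 10.  17. 103.  -0.  60.  90.]
90 -60 [0.51461218 0.16673357] [  9.  19. 101.  -0.  61.  69.]
90 -40 [0.53407945 0.16946765] [ 9. 21. 98. -0. 61. 49.]
90 -20 [0.55143759 0.17869504] [ 9. 23. 95. -0. 62. 29.]
90 0 [0.56459295 0.19330279] [11. 24. 93. -0. 63. 11.]
90 20 [0.5719588  0.21152898] [12. 26. 91. -0. 64. -8.]
-90 pick [ -14.67759049   30.68245679   91.60250058    0.           57.71504263
 -121.61780297]
-90 -80 [0.49538383 0.17082257] [ 10.  17. 103.   0.  60. -90.]
-90 -60 [0.51461218 0.16673357] [   9.   19.  101.    0.   61. -111.]
-90 -40 [0.53407945 0.16946765] [   9.   21.   98.    0.   61. -131.]
-90 -20 [0.55143759 0.17869504] [   9.   23.   95.    0.   62. -151.]
-90 0 [0.56459295 0.19330279] None
-90 20 [0.5719588  0.21152898] None
```

```bash
python3 - <<'E'
from h import *
env.reach([.605,-.068,.36],[180,0,15]); env.wait(.3)
d=viewer.camera("wrist"); s=readout.state(); print(s["time"],s["position"],s["tool_rot"],s["wrist_force"])
print("campos",-d["R"].T@d["t"]); 
import pickle; pickle.dump(d,open("w1.pkl","wb"))
for n in ["bent_pin","pin_root","pin_tip"]:
    r=viewer.landmark_of("wrist",n)
    for x in r[:2]: print(n,x["uv"],x["score"],ground(d,x["uv"],0 if n=="bent_pin" else .0035))
cv2.imwrite("pics/w1.png",d["image"])
E
```

```text
4.075 [ 0.60495949 -0.06836473  0.36005025] [ 1.79996509e+02 -5.01808730e-03  1.49673448e+01] [-0.07894036  0.8012618  -0.25243405]
campos [ 0.67835016 -0.04857429  0.32878071]
pin_root [325.9, 144.6] 0.74 [ 0.63028129 -0.06209243  0.0035    ]
pin_tip [289.7, 95.2] 0.97 [ 0.66611086 -0.01762375  0.0035    ]
```

View pics/w1.png

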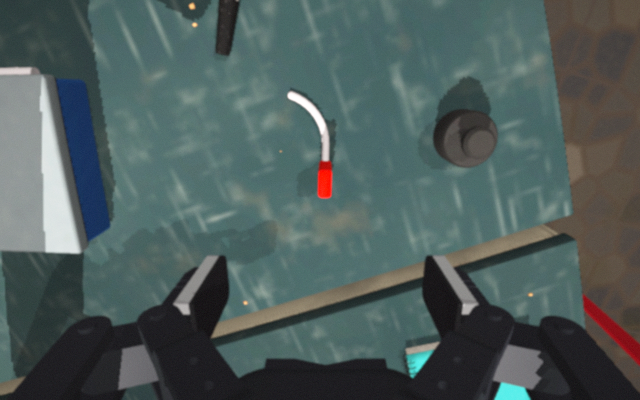

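```bash
cat >> h.py <<'E'
from scipy.optimize import minimize
a=np.radians(np.linspace(0,72,25))
ROD=np.vstack([[[.048,y,.0035] for y in np.linspace(-.015,-.001,6)],np.c_[.048*np.cos(a),.048*np.sin(a),0*a+.0035]])
HND=np.array([[.048+i*.006,-.028+j*.013,k] for i in(-1,1) for j in(-1,1) for k in(0,.046)])
def place(P,x,z=0):
    c,s=np.cos(x[2]),np.sin(x[2]); return np.c_[P[:,0]*c-P[:,1]*s+x[0],P[:,0]*s+P[:,1]*c+x[1],P[:,2]+z]
S=8
def render(d,x,z,win):
    u0,v0,u1,v1=win; off=np.array([u0,v0])
    H=np.zeros(((v1-v0)*S,(u1-u0)*S),np.uint8); L=H.copy()
    q=lambda P:np.round((proj(d,P)-off+.5)*S).astype(np.int32)
    P=place(ROD,x,z); dep=(P@np.array(d["R"]).T+d["t"])[:,2].mean()
    cv2.polylines(L,[q(P)],False,255,int(round(.007*d["intrinsics"][0,0]/dep*S)))
    cv2.fillConvexPoly(H,cv2.convexHull(q(place(HND,x,z))),255); L[H>0]=0
    f=lambda M:cv2.resize(M,None,fx=1/S,fy=1/S,interpolation=cv2.INTER_AREA)/255.
    return f(H),f(L)
def fitpin(d,x0,z,win,dbg=None):
    u0,v0,u1,v1=win; I=d["image"][v0:v1,u0:u1].astype(float)
    red=np.clip((I[...,2]-I[...,:2].max(2)-40)/100,0,1)
    wh=np.clip((I.min(2)-110)/60,0,1)
    def cost(x):
        H,L=render(d,x,z,win); near=cv2.dilate(L,np.ones((5,5)))>0
        return ((H-red)**2).sum()+((L-wh)**2)[near].sum()-(wh*L).sum()
    r=minimize(cost,x0,method="Nelder-Mead",options=dict(initial_simplex=np.array(x0)+np.array([[0,0,0],[.006,0,0],[0,.006,0],[0,0,.1]]),xatol=1e-5,fatol=1e-3))
    if dbg:
        H,L=render(d,r.x,z,win); cv2.imwrite(dbg,cv2.resize(np.hstack([I,np.dstack([wh*255,L*255,np.maximum(red,H)*255])]).astype(np.uint8),None,fx=4,fy=4))
    return r.x,r.fun
E
python3 - <<'E'
from h import *; import pickle
d=pickle.load(open("w1.pkl","rb"))
root=np.array([.6303,-.0621]);
for th in (-78,-73):
    T=np.radians(th); x0=[root[0]-.048*np.cos(T),root[1]-.048*np.sin(T),T]
    x,f=fitpin(d,x0,0,(270,80,360,210),"pics/fit1.png"); print(x,np.degrees(x[2]),f, place(np.array([[.048,-.03,.0],[.0148,.0457,0]]),x))
E
```

```text
[ 0.61851813 -0.01468726 -1.32612157] -75.98116934634992 -534.245880199923 [[ 0.6010392  -0.06852486  0.        ]
 [ 0.66644217 -0.01797606  0.        ]]
[ 0.61850129 -0.0147055  -1.32837598] -76.11033724164244 -534.0438394463667 [[ 0.60090103 -0.06850356  0.        ]
 [ 0.66641779 -0.01810233  0.        ]]
```

View pics/fit1.png

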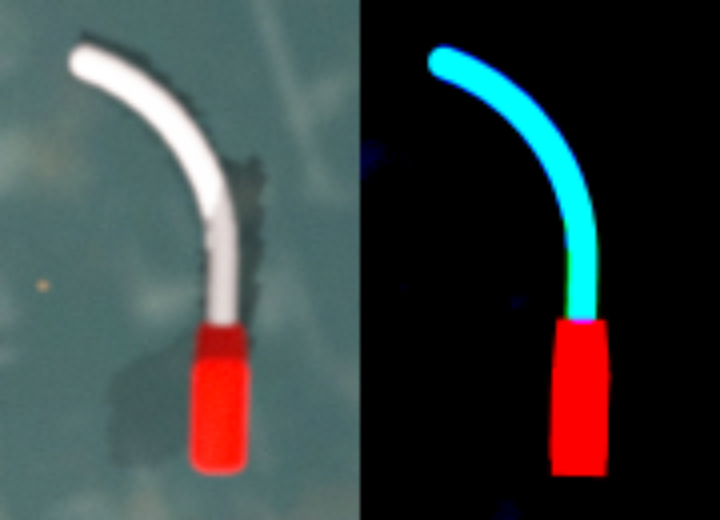

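```bash
python3 - <<'E'
from h import *; import pickle
env.reach([.6010,-.0685,.26],[180,0,14]); env.move_l([.6010,-.0685,.185],speed=.1); 
env.clamp(60); env.wait(.3); s=readout.state(); print(s["position"],s["tool_rot"],s["grip_width"],s["wrist_force"],s["wrist_torque"])
env.move_l([.6010,-.0685,.30],speed=.15)
# over the lid: tip short of the staple, high up
th=np.radians(13.6-72-16); ctr=np.array([.5390,.2286])+np.array([np.cos(np.radians(13.6)),np.sin(np.radians(13.6))])*(.025-.048)
g=place(np.array([[.048,-.03,0]]),[*ctr,th])[0]
env.reach([g[0],g[1],.285],[180,0,np.degrees(th)+90]); env.wait(.4)
d=viewer.camera("wrist"); s=readout.state(); print(s["time"],g,s["position"],s["tool_rot"],s["wrist_force"],s["wrist_torque"])
pickle.dump((d,s),open("w2.pkl","wb")); cv2.imwrite("pics/w2.png",d["image"])
for n in ["staple_eye","staple","keeper","keeper_tip","pin_root","pin_tip"]:
    for x in viewer.landmark_of("wrist",n)[:2]: print(n,x["uv"],x["score"],ground(d,x["uv"],.0635 if n not in("staple","keeper") else .06))
E
```

```text
[ 0.60116204 -0.06856754  0.18527156] [ 1.79983182e+02 -2.56210839e-02  1.40003062e+01] 0.13417181163428335 [-0.42359985  0.22632275  2.81475706] [-0.04666258 -0.01163613  0.02094015]
8.95 [0.50065817 0.16889233 0.        ] [0.50090835 0.16844939 0.28501125] [ 1.79998389e+02 -2.93634118e-03  1.55499448e+01] [ 0.69764371 -0.25851095 -0.89901654] [ 0.02052842 -0.00116682  0.01243987]
staple_eye [235.3, 85.0] 0.75 [0.56429607 0.23675325 0.0635    ]
staple [237.8, 86.2] 0.71 [0.5638523  0.23616702 0.06      ]
keeper [326.7, 192.1] 0.39 [0.51828236 0.1725077  0.06      ]
keeper_tip [237.8, 84.1] 0.73 [0.56510963 0.23553425 0.0635    ]
keeper_tip [161.7, 141.5] 0.59 [0.52307146 0.27156087 0.0635    ]
pin_root [329.0, 194.1] 0.96 [0.51846886 0.17116244 0.0635    ]
pin_tip [248.1, 91.2] 0.94 [0.56295362 0.22936388 0.0635    ]
pin_tip [235.3, 84.2] 0.28 [0.56470361 0.23683593 0.0635    ]
```

View pics/w2.png

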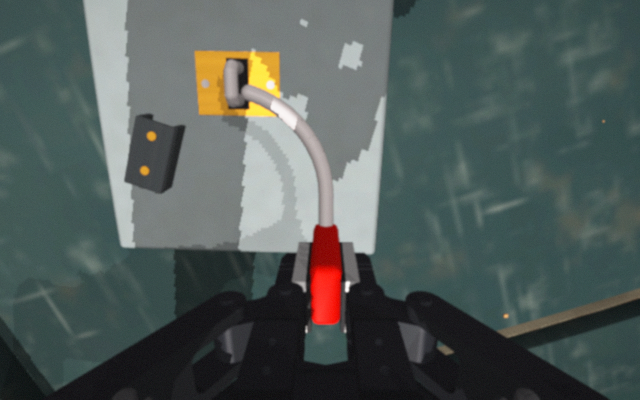

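```bash
cat >> h.py <<'E'
t=np.linspace(0,np.pi,15)
# arch centre line: legs at x=+-8.5mm, top z=14.5 (opening 10 wide, 11 high)
STAP=np.array([[-.0085,0,0],[-.0085,0,.010]]+[[-.0085+.0045*(1-np.cos(q)),0,.010+.0045*np.sin(q)] for q in t[:8]]+[[.004+.0045*np.sin(q),0,.010+.0045*np.cos(q)] for q in t[:8]]+[[.0085,0,.0]])
def boxT(P,eye):  # eye=[x,y,yaw]
    return place(np.asarray(P,float),eye,.06)
E
python3 - <<'E'
from h import *; import pickle
d,s=pickle.load(open("w2.pkl","rb")); I=d["image"]
B=ground(d,[122,247],.06),ground(d,[375,253],.06),ground(d,[84,0],.06)
print(B, "bottom-edge yaw",np.degrees(np.arctan2(*(B[0]-B[1])[:2][::-1]))-90,"left",np.degrees(np.arctan2(*(B[2]-B[0])[:2][::-1])))
# lines by Hough-ish: sobel rows near bottom edge / left edge subpixel
g=cv2.cvtColor(I,cv2.COLOR_BGR2GRAY).astype(float)
pts=[]
for v in range(20,235,4):
    u0=84+(122-84)*v/247; w=g[v,int(u0)-8:int(u0)+9]; k=np.argmax(abs(np.diff(w))); pts.append(ground(d,[int(u0)-8+k+.5,v],.06)[:2])
pts=np.array(pts); l=cv2.fitLine(pts.astype(np.float32),cv2.DIST_HUBER,0,1e-4,1e-4).ravel(); print("left edge",np.degrees(np.arctan2(l[1],l[0])),l[2:])
pb=[]
for u in list(range(128,170,3))+list(range(250,290,3)):
    v0=247+(u-122)*6/253; w=g[int(v0)-8:int(v0)+9,u]; k=np.argmax(abs(np.diff(w))); pb.append(ground(d,[u,int(v0)-8+k+.5],.06)[:2])
pb=np.array(pb); m=cv2.fitLine(pb.astype(np.float32),cv2.DIST_HUBER,0,1e-4,1e-4).ravel(); print("bottom edge",np.degrees(np.arctan2(m[1],m[0])),m[2:])
yaw=np.radians(13.6); 
c,sn=np.cos(yaw),np.sin(yaw)
# corner = intersection
A=np.c_[l[:2],-m[:2]]; tt=np.linalg.solve(A,m[2:]-l[2:]); cor=l[2:]+l[:2]*tt[0]; eye=cor+np.array([c*(.078+.025)+sn*.083,sn*(.103)-c*.083]); print("corner",cor,"eye from lid",eye)
# in-grip pin prediction
psi=np.radians(s["tool_rot"][2]); th=psi-np.pi/2; p=s["position"]
x=[*(p[:2]-place(np.array([[.048,-.03,0]]),[0,0,th])[0,:2]),th]; z=p[2]-.185
O=cv2.resize(I[40:260,110:370],None,fx=3,fy=2.7,interpolation=cv2.INTER_CUBIC)
def draw(P,col,cl=False): cv2.polylines(O,[np.round((proj(d,P)-[110,40]+.5)*[3,2.7]).astype(np.int32)],cl,col,1)
draw(place(ROD,x,z),(0,255,0))
e=[.5643,.2367,yaw]
draw(boxT(STAP,e),(255,0,255)); 
k0=place(np.array([[-.0332,.0457,0]]),e)[0]; k=[k0[0],k0[1],yaw+np.radians(72)]
for zz in(0,.015): draw(place(np.array([[i*.011,j,zz] for i,j in((-1,-.014),(1,-.014),(1,.025),(-1,.025))]),k,.06),(255,0,255),True)
draw(boxT([[-.048+.048*np.cos(q),.048*np.sin(q),.0035] for q in np.radians(np.linspace(-90,72,40))],e),(255,255,0))
cv2.imwrite("pics/w2o.png",O)
E
```

```text
(array([0.44726015, 0.28973015, 0.06      ]), array([0.48747038, 0.13185337, 0.06      ]), array([0.58603463, 0.32469382, 0.06      ])) bottom-edge yaw 14.289076477186725 left 14.14113305616985
left edge 14.090556 [0.5249175  0.31020728]
bottom edge -76.371994 [0.46230382 0.22959746]
corner [0.4474734  0.29076824] eye from lid [0.56710219 0.23431511]
```

View pics/w2o.png

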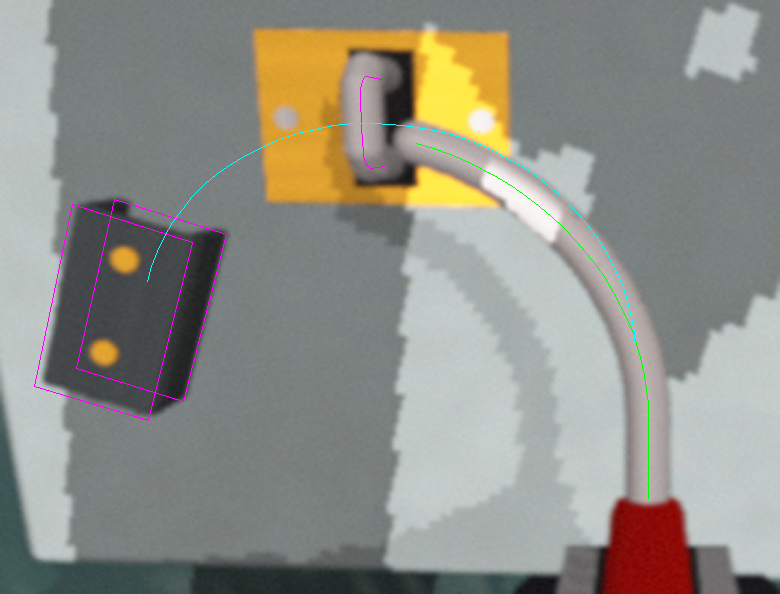

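```bash
cat >> h.py <<'E'
def outlines(d,e,parts="skl"):
    out=[]; q=lambda P:proj(d,P)*S
    if "s" in parts:
        M=np.zeros((400*S,640*S),np.uint8); P=boxT(STAP,e); dep=(P@np.array(d["R"]).T+d["t"])[:,2].mean()
        cv2.polylines(M,[np.round(q(P)).astype(np.int32)],False,255,int(round(.007*d["intrinsics"][0,0]/dep*S)))
        out.append(max(cv2.findContours(M,cv2.RETR_EXTERNAL,cv2.CHAIN_APPROX_NONE)[0],key=len)[:,0][::6]/S)
    if "k" in parts:
        k0=place(np.array([[-.0332,.0457,0]]),e)[0]; k=[k0[0],k0[1],e[2]+np.radians(72)]
        P=place(np.array([[i*.011,j,zz] for zz in(0,.015) for i,j in((-1,-.014),(1,-.014),(1,.025),(-1,.025))]),k,.06)
        h=cv2.convexHull(proj(d,P).astype(np.float32))[:,0]
        out.append(np.vstack([a+(b-a)*np.linspace(0,1,40)[:,None] for a,b in zip(h,np.roll(h,-1,0))]))
    if "l" in parts:
        L=[[-.103+.156*f,.083,0] for f in np.linspace(.02,1,80)]+[[-.103,.083-.166*f,0] for f in np.linspace(.02,.5,60)]
        out.append(proj(d,boxT(L,e)))
    return out
def fitbox(d,e0,parts="skl",mask=None):
    g=cv2.GaussianBlur(d["image"].astype(np.float32),(0,0),1.2)
    G=np.sqrt((cv2.Sobel(g,-1,1,0)**2+cv2.Sobel(g,-1,0,1)**2).sum(2)); G=np.minimum(G,150)
    def cost(e):
        tot=0
        for p in outlines(d,e,parts):
            p=p.astype(np.float32); k=(p[:,0]>2)&(p[:,0]<637)&(p[:,1]>2)&(p[:,1]<397); p=p[k]
            tot-=cv2.remap(G,p[:,:1],p[:,1:],cv2.INTER_LINEAR).mean()
        return tot
    best=None
    for dx in(-.002,.001,.003):
        for dy in(-.002,.001):
            x0=np.array(e0)+[dx,dy,0]
            r=minimize(cost,x0,method="Nelder-Mead",options=dict(initial_simplex=x0+np.array([[0,0,0],[.002,0,0],[0,.002,0],[0,0,.02]]),xatol=1e-5,fatol=1e-3))
            if best is None or r.fun<best.fun: best=r
    return best.x,best.fun
E
python3 - <<'E'
from h import *; import pickle
d,s=pickle.load(open("w2.pkl","rb"))
for parts in ["skl","sk","kl","s","k"]:
    x,f=fitbox(d,[.5655,.2360,np.radians(13.8)],parts); print(parts,x[:2],np.degrees(x[2]),f)
    if parts=="skl":
        O=cv2.resize(d["image"][40:260,110:370],None,fx=3,fy=2.7,interpolation=cv2.INTER_CUBIC)
        for p in outlines(d,x,parts):
            for a_ in p: cv2.circle(O,tuple(int(v) for v in np.round((a_-[110,40]+.5)*[3,2.7])),1,(0,255,0),-1)
        cv2.imwrite("pics/w2f.png",O)
# pin in-grip via fit with fingers occluding: rod only
psi=np.radians(s["tool_rot"][2]); th=psi-np.pi/2; p=s["position"]
x=[*(p[:2]-place(np.array([[.048,-.03,0]]),[0,0,th])[0,:2]),th]; z=p[2]-.185
g=cv2.GaussianBlur(d["image"].astype(np.float32),(0,0),1.2); G=np.minimum(np.sqrt((cv2.Sobel(g,-1,1,0)**2+cv2.Sobel(g,-1,0,1)**2).sum(2)),150)
def cost(x):
    M=np.zeros((400*S,640*S),np.uint8); P=place(ROD[2:],x,z); dep=(P@np.array(d["R"]).T+d["t"])[:,2].mean()
    cv2.polylines(M,[np.round(proj(d,P)*S).astype(np.int32)],False,255,int(round(.007*d["intrinsics"][0,0]/dep*S)))
    c=(max(cv2.findContours(M,cv2.RETR_EXTERNAL,cv2.CHAIN_APPROX_NONE)[0],key=len)[:,0][::6]/S).astype(np.float32)
    return -cv2.remap(G,c[:,:1],c[:,1:],cv2.INTER_LINEAR).mean()
r=minimize(cost,x,method="Nelder-Mead",options=dict(initial_simplex=np.array(x)+np.array([[0,0,0],[.003,0,0],[0,.003,0],[0,0,.03]]),xatol=1e-5,fatol=1e-3))
print("pin pred",x,cost(x),"fit",r.x,r.fun,np.degrees(r.x[2]-th))
E
```

```text
skl [0.56615454 0.23588271] 14.102358076113608 -402.55377197265625
sk [0.56556598 0.23663544] 14.596771143344235 -282.92425537109375
kl [0.56608974 0.23576081] 14.026002657045263 -259.0661315917969
s [0.5655822  0.23693427] 14.562677409560775 -149.71725463867188
k [0.56472517 0.23556168] 13.312326745891594 -134.08901977539062
pin pred [np.float64(0.5169425118740149), np.float64(0.22273479920020933), np.float64(-1.2993985921664395)] -131.19135 fit [ 0.51724325  0.22297996 -1.3113662 ] -133.37237548828125 -0.6856932771661304
```

View pics/w2f.png

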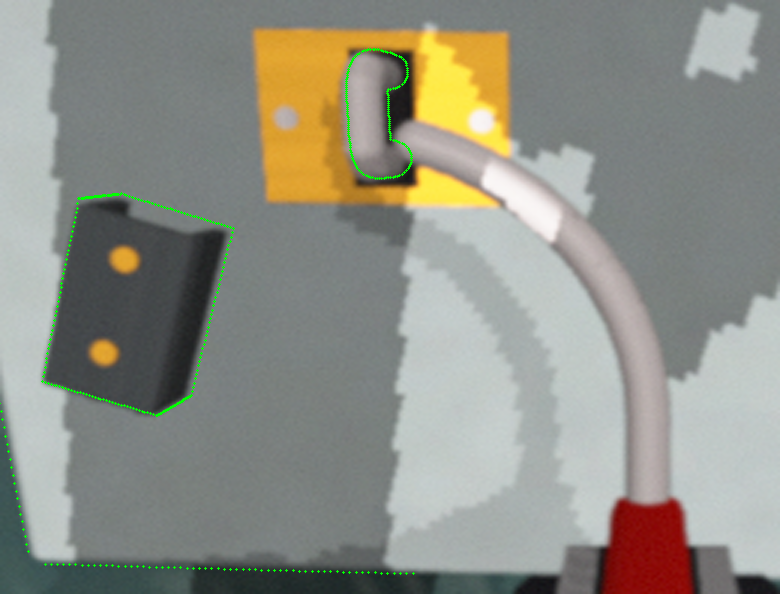

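```bash
cat >> h.py <<'E'
EYE=np.array([.5660,.2360]); BY=np.radians(14.0)
OFF=np.array([.048,-.03,0])   # grasp point in the pin frame
def ctr0(): return EYE-.048*np.array([np.cos(BY),np.sin(BY)])
def tcp(phi,z,ctr=None):
    "TCP pose for pin turned to phi (rad, relative to box yaw) about ctr"
    c=ctr0() if ctr is None else ctr
    g=place(OFF[None],[*c,BY+phi])[0]; return [g[0],g[1],z],[180,0,np.degrees(BY+phi)+90]
E
python3 - <<'E'
from h import *; import pickle
c=ctr0()+place(np.array([[-.02,-.05,0]]),[0,0,BY])[0,:2]
for ph in (-35,5):
    P=tcp(np.radians(ph),.285,c); env.reach(*P); env.wait(.4)
    d=viewer.camera("wrist"); s=readout.state(); pickle.dump((d,s),open(f"w3_{ph}.pkl","wb")); cv2.imwrite(f"pics/w3_{ph}.png",d["image"])
    print(s["time"],P,s["position"],s["tool_rot"])
    for n in ["staple_eye"]:
        for q in viewer.landmark_of("wrist",n)[:2]: print(n,q["uv"],q["score"],ground(d,q["uv"],.0635))
    for parts in("sk","s","k"):
        x,f=fitbox(d,[*EYE,BY],parts); print(parts,x[:2],np.degrees(x[2]),f)
        if parts=="sk":
            O=d["image"].copy()
            for p in outlines(d,x,parts):
                for a_ in p: O[tuple(np.clip(np.round(a_[::-1]).astype(int),0,[399,639]))]=(0,255,0)
            cv2.imwrite(f"pics/w3o_{ph}.png",O)
A=[cv2.imread(f"pics/w3o_{k}.png") for k in(-35,5)]
cv2.imwrite("pics/w3both.png",cv2.resize(np.hstack([q[:300,0:400] for q in A]),None,fx=1,fy=1))
E
```

```text
10.6667 ([np.float64(0.5461768073787222), np.float64(0.12582545041233228), 0.285], [180, 0, np.float64(69.0)]) [0.5461153  0.12594054 0.28503185] [ 1.79998582e+02 -1.95759167e-03  6.90041271e+01]
staple_eye [284.4, 21.7] 0.89 [0.56585754 0.23706385 0.0635    ]
sk [0.56548861 0.23694461] 13.94976335881343 -299.84637451171875
s [0.56520527 0.23703208] 14.296971419034818 -149.9427490234375
k [0.566028   0.23763025] 14.907907651675224 -149.99969482421875
11.8333 ([np.float64(0.5672679216556975), np.float64(0.15829623893138678), 0.285], [180, 0, np.float64(109.0)]) [0.5672373  0.15815335 0.28505937] [ 1.79997297e+02 -3.32589168e-04  1.08976378e+02]
sk [0.56519686 0.23711236] 14.705738344883668 -299.36822509765625
s [0.56557814 0.2369111 ] 15.46958776376862 -149.94674682617188
k [0.56429929 0.23632695] 13.49520460224931 -149.99171447753906
```

View pics/w3both.png

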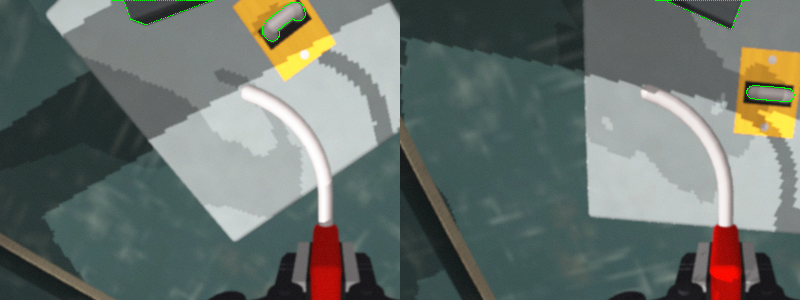

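```bash
sed -i 's/^EYE=.*/EYE=np.array([.5655,.2369]); BY=np.radians(14.2)/' h.py; cat >> h.py <<'E'
def report(tag,f0,m0):
    s=readout.state(); c,sn=np.cos(BY),np.sin(BY); R=np.array([[c,sn,0],[-sn,c,0],[0,0,1]])
    f=R@(s["wrist_force"]-f0); m=s["wrist_torque"]-m0
    print(tag,"t",round(s["time"],2),"F(box)",np.round(f,2),"Mz",round(m[2],3),"z",round(s["position"][2],4)); return f,m
E
python3 - <<'E'
from h import *; import pickle
p,o=tcp(np.radians(-88),.285); env.reach(p,o); env.wait(.2)
env.move_l([p[0],p[1],.250],speed=.1); p[2]=.2457
hit=env.move_l(p,speed=.03,threshold=5); env.wait(.3)
s=readout.state(); f0,m0=s["wrist_force"],s["wrist_torque"]; pickle.dump((f0,m0),open("f0.pkl","wb")); print(hit,f0,m0,s["position"],s["time"])
d=viewer.camera("wrist"); pickle.dump((d,readout.state()),open("w4.pkl","wb")); cv2.imwrite("pics/w4.png",cv2.resize(d["image"][20:240,130:370],None,fx=3,fy=2.7,interpolation=cv2.INTER_CUBIC))
x,f=fitbox(d,[*EYE,BY],"sk"); print(x[:2],np.degrees(x[2]),f)
for ph in (-84,-81):
    p,o=tcp(np.radians(ph),.2457); h=env.move_l(p,o,speed=.02,threshold=5); f,m=report((ph,h),f0,m0)
    if h: break
E
```

```text
False [ 0.07331852 -0.39715485 -0.4805133 ] [0.01102321 0.0722486  0.04329533] [0.50363416 0.17068037 0.24591205] 14.6417
[0.56538628 0.23657233] 14.313185203681435 -278.5054016113281
(-84, False) t 15.04 F(box) [-0.31  0.26 -0.41] Mz -0.009 z 0.2457
(-81, False) t 15.34 F(box) [-1.15  0.21 -1.03] Mz -0.021 z 0.2457
```

View pics/w4.png

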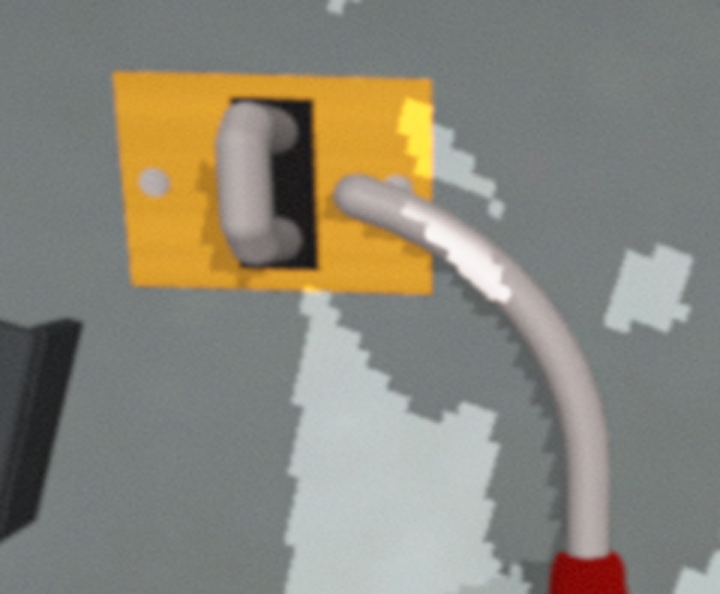

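```bash
python3 - <<'E'
from h import *; import pickle
f0,m0=pickle.load(open("f0.pkl","rb"))
for ph in range(-78,-14,3):
    p,o=tcp(np.radians(ph),.2457); h=env.move_l(p,o,speed=.02,threshold=5); f,m=report((ph,h),f0,m0)
    if h or np.hypot(*f[:2])>5 or abs(f[2])>6: break
E
```

```text
(-78, False) t 15.64 F(box) [ 0.26  0.69 -0.53] Mz -0.009 z 0.2457
(-75, False) t 15.94 F(box) [-0.2   1.35 -1.03] Mz -0.002 z 0.2457
(-72, False) t 16.24 F(box) [ 0.04  0.38 -0.2 ] Mz -0.003 z 0.2457
(-69, False) t 16.54 F(box) [ 1.06  0.09 -0.89] Mz -0.039 z 0.2457
(-66, False) t 16.84 F(box) [ 0.13  1.2  -0.83] Mz -0.032 z 0.2457
(-63, False) t 17.14 F(box) [-0.3   0.93  0.15] Mz -0.01 z 0.2457
(-60, False) t 17.44 F(box) [-0.1  -0.48  0.26] Mz -0.03 z 0.2457
(-57, False) t 17.74 F(box) [ 0.46  0.32 -0.56] Mz -0.042 z 0.2457
(-54, False) t 18.04 F(box) [ 0.13 -0.02 -0.09] Mz -0.072 z 0.2457
(-51, False) t 18.34 F(box) [ 0.78  0.52 -0.92] Mz -0.033 z 0.2457
(-48, False) t 18.64 F(box) [ 0.54  0.31 -1.26] Mz -0.0 z 0.2457
(-45, False) t 18.94 F(box) [ 0.44  0.3  -0.62] Mz -0.077 z 0.2457
(-42, False) t 19.24 F(box) [ 1.16  0.38 -0.74] Mz -0.05 z 0.2457
(-39, False) t 19.54 F(box) [-0.68  0.36 -0.24] Mz -0.022 z 0.2457
(-36, False) t 19.84 F(box) [ 0.74  0.45 -0.35] Mz -0.044 z 0.2457
(-33, False) t 20.14 F(box) [0.55 0.73 0.43] Mz -0.066 z 0.2457
(-30, False) t 20.44 F(box) [-0.87  0.13 -0.93] Mz -0.042 z 0.2457
(-27, False) t 20.74 F(box) [ 0.07  0.1  -0.25] Mz -0.071 z 0.2457
(-24, False) t 21.04 F(box) [-0.04  0.8  -1.29] Mz -0.01 z 0.2457
(-21, False) t 21.34 F(box) [ 0.35  0.23 -1.08] Mz -0.017 z 0.2457
(-18, False) t 21.64 F(box) [-0.8   0.55  0.44] Mz -0.028 z 0.2457
(-15, False) t 21.94 F(box) [ 0.26  0.39 -0.7 ] Mz -0.058 z 0.2457
```

```bash
cat >> h.py <<'E'
def along(ph,f): a=np.radians(72+ph); return f[0]*np.sin(a)-f[1]*np.cos(a)
def avg(f0,m0,n=6):
    F=[];M=[]
    for _ in range(n):
        env.wait(.03); s=readout.state(); F.append(s["wrist_force"]); M.append(s["wrist_torque"])
    c,sn=np.cos(BY),np.sin(BY); R=np.array([[c,sn,0],[-sn,c,0],[0,0,1]])
    return R@(np.mean(F,0)-f0), np.mean(M,0)-m0
E
python3 - <<'E'
from h import *; import pickle
f0,m0=pickle.load(open("f0.pkl","rb"))
fb,mb=avg(f0,m0); print("base",fb,mb[2])
ph=-15.
while ph<11.5:
    ph+=.5; p,o=tcp(np.radians(ph),.2457); h=env.move_l(p,o,speed=.006,threshold=4)
    s=readout.state(); f,m=avg(f0,m0,2); f-=fb; m-=mb
    if h or along(ph,f)>2 or m[2]<-.12 or ph%3==0: print(ph,h,round(s["time"],2),"along",round(along(ph,f),2),np.round(f,2),"Mz",round(m[2],3))
    if h or along(ph,f)>2.5 or m[2]<-.15: 
        f,m=avg(f0,m0,5); print("conf",along(ph,f-fb),f-fb,(m-mb)[2])
        if along(ph,f-fb)>1.8 or (m-mb)[2]<-.1: break
open("ph.txt","w").write(str(ph)); pickle.dump((fb,mb),open("fb.pkl","wb")); print(readout.state()["time"],readout.state()["tool_rot"])
E
```

```text
base [-0.07234555  0.31646674 -0.33829099] -0.038024341843855634
-12.0 False 23.98 along -0.6 [-0.46  0.39 -0.47] Mz -0.018
-9.0 False 25.88 along -0.18 [ 0.19  0.77 -0.01] Mz 0.012
-6.0 False 27.77 along -0.4 [-0.55 -0.26 -0.71] Mz 0.035
-3.0 False 29.68 along -0.64 [-0.29  1.02 -0.26] Mz -0.002
0.0 False 31.57 along -0.04 [-0.03  0.05  0.26] Mz 0.016
3.0 False 33.48 along 0.71 [0.77 0.14 0.1 ] Mz -0.071
4.0 False 34.11 along 2.47 [ 2.43 -0.44 -0.98] Mz -0.166
conf 3.2406402165139836 [ 3.01782849 -1.29154961 -0.52591215] -0.1776045120751043
34.3417 [1.79932207e+02 1.57070501e-02 1.08188782e+02]
```

```bash
python3 - <<'E'
from h import *; import pickle
f0,m0=pickle.load(open("f0.pkl","rb")); fb,mb=pickle.load(open("fb.pkl","rb")); ph=float(open("ph.txt").read())
p,o=tcp(np.radians(ph),.2451); h=env.move_l(p,o,speed=.01,threshold=5)
f,m=avg(f0,m0,5); print("lower",h,readout.state()["position"][2],along(ph,f-fb),np.round(f-fb,2),(m-mb)[2])
zc=.2451
while ph<12:
    al=along(ph,f-fb); mz=(m-mb)[2]
    if al>7 or mz<-.42: break
    ph+=.2; p,o=tcp(np.radians(ph),zc); env.move_l(p,o,speed=.006); f,m=avg(f0,m0,4)
    print(round(ph,2),round(along(ph,f-fb),2),np.round(f-fb,2),round((m-mb)[2],3))
open("ph.txt","w").write(str(ph))
for _ in range(3): env.wait(.3); f,m=avg(f0,m0,4); print("hold",round(readout.state()["time"],2),round(along(ph,f-fb),2),np.round(f-fb,2),round((m-mb)[2],3))
print(readout.state()["position"])
E
```

```text
lower False 0.24544248018206716 4.508124887210328 [ 4.18 -1.89  1.02] -0.2137061971659087
4.2 4.62 [ 4.17 -2.38  1.37] -0.251
4.4 5.39 [ 5.04 -2.1   1.16] -0.243
4.6 5.23 [ 4.8  -2.41  0.97] -0.291
4.8 5.09 [ 4.63 -2.53  1.1 ] -0.315
5.0 5.68 [ 5.24 -2.58  1.26] -0.362
5.2 5.79 [ 5.23 -3.12  1.47] -0.402
5.4 6.37 [ 5.85 -3.04  1.28] -0.457
hold 37.88 5.78 [ 5.26 -2.96  1.13] -0.498
hold 38.31 5.98 [ 5.39 -3.28  0.93] -0.463
hold 38.74 6.07 [ 5.57 -2.94  1.27] -0.477
[0.57492732 0.21264559 0.24556699]
```

```bash
python3 - <<'E'
from h import *; import pickle
f0,m0=pickle.load(open("f0.pkl","rb")); fb,mb=pickle.load(open("fb.pkl","rb")); ph=float(open("ph.txt").read())
ph-=.8; p,o=tcp(np.radians(ph),.2451); env.move_l(p,o,speed=.006); f,m=avg(f0,m0,4); print("ease",ph,along(ph,f-fb),np.round(f-fb,2),(m-mb)[2])
env.let_go(); env.wait(.3); s=readout.state(); print(s["grip_width"],s["wrist_force"]-f0)
p=list(s["position"]); p[2]=.36; print(env.move_l(p,speed=.15,threshold=15)); env.wait(.3)
d=viewer.camera("wrist"); s=readout.state(); pickle.dump((d,s),open("w5.pkl","wb")); cv2.imwrite("pics/w5.png",d["image"]); print(s["time"],s["position"])
T=BY+np.radians(ph); c=ctr0()
x,ff=fitpin(d,[*c,T],.06,(240,40,400,230),"pics/fit5.png"); print("pin",x,"rel yaw",np.degrees(x[2]-BY),"root off eye(box)",place(np.array([[*(place(ROD[:0].reshape(0,3),x).sum(0)[:2]*0+place(np.array([[.048,0,0]]),x)[0,:2]-EYE),0]]),[0,0,-BY]))
x,f=fitbox(d,[*EYE,BY],"sk"); print("box",x[:2],np.degrees(x[2]))
E
```

```text
ease 4.600000000000001 5.732701152230132 [ 5.23 -2.78  0.96] -0.27124954152136266
0.9988227274721856 [0.05298952 0.10340373 0.7707758 ]
False
41.4333 [0.57395125 0.21216357 0.3592394 ]
pin [0.52007795 0.22566306 0.29654183] rel yaw 2.790595537662997 root off eye(box) [[0.00115238 0.00258568 0.        ]]
box [0.56504558 0.23609207] 13.532685376098911
```

View pics/w5.png

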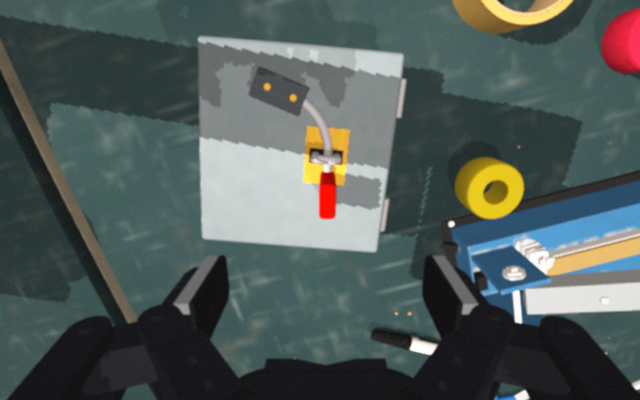

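```bash
python3 - <<'E'
from h import *; import pickle
def red_rod(d,x0,z):
    g=cv2.GaussianBlur(d["image"].astype(np.float32),(0,0),1.0); G=np.minimum(np.sqrt((cv2.Sobel(g,-1,1,0)**2+cv2.Sobel(g,-1,0,1)**2).sum(2)),120)
    aa=np.radians(np.linspace(12,44,40)); 
    def cost(x):
        P=np.vstack([np.c_[r*np.cos(aa),r*np.sin(aa),0*aa+.0035] for r in(.0445,.0515)])
        T=[.048,-.028]+np.array([[-.006,-.013],[.006,-.013],[.006,.013],[-.006,.013]]); T=np.vstack([p+(q-p)*np.linspace(.1,.9,20)[:,None] for p,q in zip(T,np.roll(T,-1,0))])
        P=np.vstack([P,np.c_[T,0*T[:,0]+.046]]); c=proj(d,place(P,x,z)).astype(np.float32)
        return -cv2.remap(G,c[:,:1],c[:,1:],cv2.INTER_LINEAR).mean()
    r=min((minimize(cost,x0,method="Nelder-Mead",options=dict(initial_simplex=np.array(x0)+np.array([[0,0,0],[sx,0,0],[0,.003,0],[0,0,.04]]),xatol=1e-5,fatol=1e-3)) for sx in(.003,-.003)),key=lambda r:r.fun)
    return r.x,r.fun
s=readout.state(); p=s["position"]; ps=np.radians(108.8); q=[p[0]-.02*np.cos(ps),p[1]-.02*np.sin(ps),.32]
env.move_l(q,speed=.1); env.wait(.4)
d=viewer.camera("wrist"); pickle.dump(d,open("w6.pkl","wb"))
for dd in(d,pickle.load(open("w5.pkl","rb"))[0]):
    x,f=red_rod(dd,[*ctr0(),BY+.07],.06); b,_=fitbox(dd,[*EYE,BY],"skl"[:2]); print("pin",x,np.degrees(x[2]),f,"box",b,np.degrees(b[2]))
    tip=place(np.array([[.0148,.0457,0]]),x)[0,:2]
    for e in([*EYE,BY],b):
        k=place(np.array([[-.0332,.0457,0]]),e)[0,:2]; dv=tip-k; A=e[2]+np.radians(72); print(" tip in keeper x,y mm",1e3*(dv@[np.cos(A),np.sin(A)]),1e3*(dv@[-np.sin(A),np.cos(A)]))
p,o=tcp(np.radians(4),.245); tipk=48*np.radians(3.7); print("expected y at contact",tipk)
for n in("ribbon_yellow","tape_roll","marker_pen","iron_weight"):
    c=viewer.camera("top"); r=viewer.landmark_of("top",n); print(n,r[0]["uv"] if r else None)
print(readout.state()["time"])
E
```

```text
pin [0.51931722 0.22641845 0.3173527 ] 18.182970588634774 -114.48687744140625 box [0.56468327 0.23581543 0.23079062] 13.223328451085163
 tip in keeper x,y mm 1.194347592495994 3.0724013696028907
 tip in keeper x,y mm 1.506868274798704 2.9280698984844675
pin [0.51946771 0.22610714 0.32329574] 18.52348171140981 -116.76542663574219 box [0.56504558 0.23609207 0.23618992] 13.532685376098911
 tip in keeper x,y mm 0.8727510988204007 3.186320680734991
 tip in keeper x,y mm 1.1419856439239773 3.1897728121930284
expected y at contact 3.0997047515419296
ribbon_yellow [276.8, 170.8]
tape_roll [217.2, 191.4]
marker_pen [338.7, 160.8]
iron_weight [419.5, 186.6]
42.8833
```

Two separate views put the tip 3.1 mm past the keeper origin, the same place I felt contact with the stop. The other things have not moved, so I'm handing in.

```bash
python3 -c "
from bench import ticket; print(ticket.hand_in())"
```

```text
the job is handed in; nothing more can be done
None
```

The pin is home and the job is handed in, at about 43 s on the robot's clock. I gripped the handle and turned the rod through the staple with no noticeable contact. The tip met the stop at about +3.7° of pin turn. I pressed there for over a second at about 6 N at the wrist, eased off slightly, opened the gripper and backed away.

**Last checks:**
- **Tip position:** pictures from two heights put the tip 2.9–3.2 mm beyond the keeper's origin. The touch reading gave 3.1 mm, so they agree. I did not push the pin again after letting go.
- **Pin on the lid:** in the wrist picture it is threaded and on the lid. The height at release and an upward force of about 1 N fit it lying flat.
- **Other things:** the pen and weight were within 1 pixel of their first positions in the top view. The ribbon and tape were within about 5 pixels, which I put down to detector scatter because the arm never went near them.

**Disagreements:**
- **Load on the staple:** towards the end of the press, the torque (about 0.48 N m) rose more than 6 N at the tip alone would cause. The staple was sharing some load, so I estimate the stop itself felt roughly 9–13 N, below the 20 N limit.
- **Pin and box angles:** a first, looser pin fit gave a yaw about 1° lower than the later ones. Box yaw fits ranged from about 13.2° to 14.7°, and I used 14.2°.

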